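# Draw a shelf strut out from under the tray's end covers

## Task

The orange shelf strut in the grey tray is longer than the opening between the two clear end covers: slide it into the empty pocket (under the cover with the green plate; the other pocket is packed with wood) until its other end is free, tilt that end up through the opening and draw the strut out end first, without forcing it against the tray. Finish while holding it, level and still, over the middle of the tray about 100 mm above the covers, touching nothing but the gripper: do not put it down or let go. Leave everything else on the bench where it is.

Things in the scene. Friction and masses are not known exactly. Their poses are not given: they have to be found in the camera images.
- tray: Heavy grey steel tray, fixed to the bench, 188 mm wide (its x), 378 mm long (its y); walls and floor 4 mm, inside 180 x 370 mm. Origin: centre of its underside, on the bench; z up. A fixed clear cover with a yellow edge roofs each end (from 100 to 189 mm off the tray's centre along y, either way); there the walls are 62 mm high. Between the covers it is open above, with long side walls 34 mm high.
- tray_mouth (a point): Centre of the 200 mm long (tray y) by 180 mm wide opening between the two covers, at the height of the covers' top, 65 mm above the bench. The covers' undersides are 62 mm above the bench, 58 mm above the tray floor. Axes as the tray's.
- packing: Wooden block, 160 (x) by 46 (y) by 48 mm high, fixed in the pocket under one of the covers (either one): its centre is 162 mm from the tray's centre along the tray's y, its inner face 139 mm. Origin: centre of its underside, on the tray floor. The other end's pocket is empty up to the end wall, 185 mm from the tray's centre.
- tag: Green plate, 60 x 36 x 2 mm, fixed on top of the cover whose pocket is EMPTY, 162 mm from the tray's centre. Origin: centre of its underside.
- strut: Loose orange steel shelf strut with punched holes and black end plugs: 260 mm long (its y), 22 wide (x), 26 high; 0.18 to 0.36 kg, balanced at its middle. Origin: centre of its underside. Starts on the tray floor along the tray, its middle within 5 mm lengthwise and 14 mm crosswise of the tray's centre, turned up to 3 degrees: each end is 25 to 35 mm under a cover.
- strut_end_left (a point): Centre of the strut's end face at its +y end, 130 mm from the middle and 13 mm above its underside.
- strut_end_right (a point): Centre of the strut's end face at its -y end, 130 mm from the middle and 13 mm above its underside.
- jar: Loose glass jar with a yellow cap, 68 mm across, 85 mm high; bystander. Origin: centre of its underside.
- tape: Loose grey ring of tape, 100 mm across, 25 mm high; bystander. Origin: centre of its underside.
- spanner: Loose steel spanner lying on the bench to the left; bystander. Lies along its own x.
- driver: Loose screwdriver with a red handle lying on the bench to the right; bystander. Lies along its own x.
- pot: Loose blue plastic pot, 80 mm across, 70 mm high; bystander. Origin: centre of its underside.
- bush: Loose brass bush, 48 mm across, 30 mm high; bystander. Origin: centre of its underside.

How it is judged:
By the outcome, as a careful person would: the job done as asked, in the order asked, and still so for the second after the job is handed in, while the arm keeps its last pose, push and grip.
It also fails if it takes over 40 s, if anything falls off the work surface, if the arm or the gripper's body presses on something with over 40 N, if the wrist force passes 120 N, or if a joint passes its speed limit or range.

## Robot

A 6-joint arm with a two-finger parallel gripper is mounted at the origin on the work surface. World frame = base frame: x ahead of the robot, y to its left, z up, the work surface at z = 0. Lengths are in m, angles in rad, forces in N, time in s.
With the tool pointing down it reaches from about 0.35 to 0.775 m from the base axis. Payload 7.3 kg.
Tool frame: the origin (TCP) lies between the finger pads; the fingertips stand 22 mm ahead of it and the grasp point (between the pads) lies 3 mm ahead of it; z points along the fingers, y is the direction in which the jaws open and shut (so a half turn about z gives the same grasp; the last joint's range is limited). The gripper opens to 92 mm and grips with 3 to 60 N. Pads are 19 mm wide; open, the fingers measure 130 mm over their backs; the gripper's body (75 mm by 190 mm) begins 47 mm behind the grasp point.
Start: joints at [-1.343, 0.342, 1.524, -0, 1.275, -0.146], TCP at [0.192, -0.489, 0.249] pointing down, gripper open.
Joint ranges: [-2.53, 2.53], [-0.77, 2.02], [0.04, 2.7], [-1, 4.14], [0.28, 2.66], [-3.11, 3.11]. Speed limits (rad/s): [2.57, 2.57, 3.14, 3.14, 3.14, 3.14].

## Interface

Orientations are given as a unit quaternion [w, x, y, z].
In Python, from cell import r gives the robot as it stands.
- The arm moves only by the tool move_arm, never from a script. Its argument "deltas" is one flat list of numbers, 7 for each row, row after row: the turn, a rotation vector about the world's x, y, z in rad, then the shift along the world's x, y, z in mm, then the opening in per cent of the stroke, from 0 (shut) to 100 (fully open). In form: [ax, ay, az, dx, dy, dz, claw, ax, ay, az, dx, dy, dz, claw, ...]. A call has exactly 5 rows; each row is the pose to reach, as a shift and turn from the pose commanded when the call began; what a row does not reach only later rows make up. A row lasts 1/8 s, in which the tool goes at most 62.5 mm and 10.7 degrees, less where a joint would pass 70% of its speed; a pose out of reach is approached as far as the arm can. A call with a gripper value outside its range is refused whole. The fingers move at their own pace and stop on an object; "squeeze" is the grip in N (left out, the last holds). Time passes only in rows, so rows that repeat a pose let the fingers close, or fill a call up. It gives the time, the measured TCP pose, the force and the opening at its end, in the units of the state.
- r.observe(): the state, without advancing time (a new reading comes with each control period).
- r.get_image(name): name is "scene" or "top" or "wrist"; returns (picture, depth): 400x640x3 uint8, blue, green, red; 400x640 float32, m along the optical axis (not along the pixel's ray), 0 where there is no reading.
- r.get_calibration(name): a dict with "vertical_fov" (degrees; the focal length in pixels is half the picture's height over the tangent of half this angle, whatever the lens; pixels are square), "cx", "cy" (the principal point, pixels), "k1" (the pictures are not rectified: a ray, as slopes to the right and down, at radius r is drawn at 1 + k1 r^2 times it, then the intrinsics apply), "rvec" (rotation vector, rad) and "tvec" (3), from world to camera coordinates, as OpenCV has them. Camera axes: x right, y down, z forward; pixel columns grow to the right and rows downward; lengths in m; the calibration is good to about 2 mm. A picture is of the moment at which its call begins: read the wrist's pose just before it. get_calibration takes no time and is no camera call; for the wrist camera it gives the pose at the moment of the call.
- r.sign_off(): hands the job in, once; it reports no verdict.
The state is a dict: "time": time; "joint_positions": joint angles; "qd": joint speeds; "joint_efforts": joint torques, N m; "ee_pos": TCP position; "tool_rot": TCP orientation; "ft_force": force on the tool from outside, world axes, zero at the start; "torque": the same for the moment, N m; "opening": opening from 0.0 (shut) to 1.0 (fully open).
Only numpy, scipy, OpenCV 4.12 (cv2) and the standard library are available. Lean on these libraries where they do the work, as an engineer would, in place of code of your own. Each camera call takes 0.05 s, during which the arm holds its last target. There are 200 camera calls.

## Working session

There is one attempt and no reset: what is moved stays moved. The work goes in short steps, Python scripts to look and compute and a tool call to move; the robot and the scene stay as the last step left them, time stands still between calls to the robot, and variables do not carry over. Pictures are saved under pics/ and viewed, about 8 in all and at most 12, crops included, and the job is handed in when it is done.

Besides the shell and the picture viewer there is one more tool, called as a command line: name --argument value ..., lists and objects as JSON in quotes. move_arm: Moves the arm, as the interface text tells. Its arguments: {"type":"object","properties":{"deltas":{"type":"array"},"squeeze":{"type":"number"}},"required":["deltas"]}

```bash
mkdir -p pics; cat > h.py <<'E'
import numpy as np, cv2
from cell import r
def cam(n):
    c=r.get_calibration(n); im,d=r.get_image(n); return c,im,d
def K(c): 
    f=200/np.tan(np.radians(c["vertical_fov"])/2); return f
def px2plane(c,uv,z):
    f=K(c); uv=np.atleast_2d(np.float64(uv)); q=(uv-[c["cx"],c["cy"]])/f
    p=q.copy()
    for _ in range(20): p=q/(1+c["k1"]*(p**2).sum(1,keepdims=True))
    R=cv2.Rodrigues(np.float64(c["rvec"]))[0]; t=np.float64(c["tvec"]).ravel()
    o=-R.T@t; d=np.c_[p,np.ones(len(p))]@R
    return o+d*((z-o[2])/d[:,2])[:,None]
def proj(c,P):
    R=cv2.Rodrigues(np.float64(c["rvec"]))[0]; q=np.atleast_2d(P)@R.T+np.ravel(c["tvec"])
    p=q[:,:2]/q[:,2:]; p=p*(1+c["k1"]*(p**2).sum(1,keepdims=True)); return p*K(c)+[c["cx"],c["cy"]]
E
python3 - <<'E'
from h import *
o=r.observe(); print(o)
for n in("top","scene"):
    c,im,d=cam(n); print(n,c); cv2.imwrite(f"pics/{n}0.png",im); np.save(f"{n}0.npy",d)
E
```

```text
{'time': 0.0, 'joint_positions': array([-1.34300759e+00,  3.42720494e-01,  1.52504033e+00,  1.22603721e-05,
        1.27538550e+00, -1.46007413e-01]), 'qd': array([-0.00072337,  0.00143441, -0.00068082,  0.00149745,  0.00058845,
        0.00033898]), 'joint_efforts': array([-1.09617954e-04, -4.31239200e+01, -2.44225895e+01,  7.18197436e-02,
        5.60576341e-02, -1.19292654e-04]), 'ee_pos': array([ 0.19163846, -0.48836545,  0.24803796]), 'tool_rot': array([-7.76427661e-04,  9.82585372e-01,  1.85810074e-01, -2.58981882e-05]), 'ft_force': array([-0.23736115,  0.59017228,  0.38197648]), 'torque': array([-0.03739159,  0.01294502,  0.04866851]), 'opening': 1.0040461904919762}
top {'vertical_fov': 54.32159075401448, 'cx': 317.37098560707875, 'cy': 199.897639426195, 'k1': -0.0602670384401417, 'rvec': array([ 2.17069477, -2.14441821,  0.1232434 ]), 'tvec': array([-0.0169907 ,  0.55603398,  1.19309019])}
scene {'vertical_fov': 42.9967624124684, 'cx': 314.4444263734113, 'cy': 205.49024586510754, 'k1': -0.1336928134362787, 'rvec': array([ 2.49844995,  0.64868738, -0.18410529]), 'tvec': array([-0.48845505, -0.17642031,  1.52718407])}
```

View pics/top0.png

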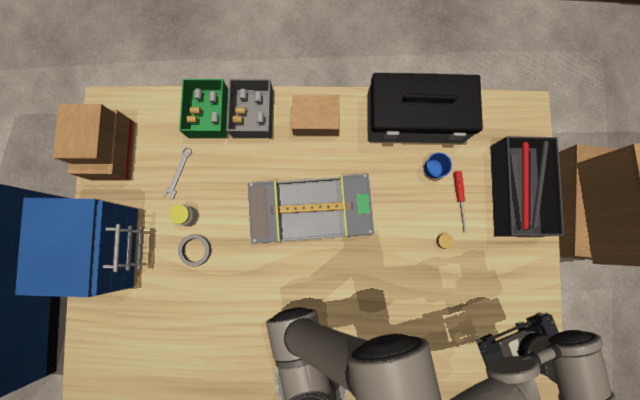

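View pics/scene0.png

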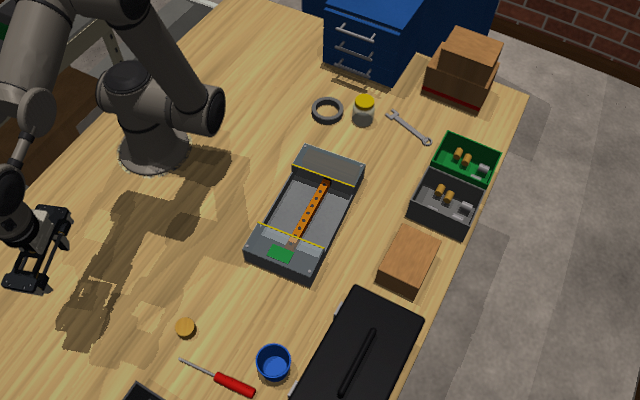

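The top view shows the tray at about (310,208), the green tag at the right (363,204, the −y end) and the strut along row 208. The scene view agrees.

```bash
cat >m.py <<'E'
from h import *
def pts(mask): 
    y,x=np.nonzero(mask); return np.c_[x,y]
def run(n,box,save=None):
    c,im,d=cam(n); hs=cv2.cvtColor(im,cv2.COLOR_BGR2HSV)
    roi=np.zeros(im.shape[:2],bool); roi[box[1]:box[3],box[0]:box[2]]=1
    g=cv2.inRange(hs,(45,100,50),(85,255,255))>0; y=cv2.inRange(hs,(24,120,110),(34,255,255))>0; o=cv2.inRange(hs,(8,140,80),(21,255,255))>0
    G=px2plane(c,pts(g&roi),.067)[:,:2]; print(n,"tag",len(G),G.mean(0).round(4),cv2.minAreaRect(np.float32(G*1000)))
    Y=px2plane(c,pts(y&roi),.065)[:,:2]
    tag=G.mean(0)
    k=cv2.kmeans(np.float32(Y),2,None,(3,50,1e-5),3,cv2.KMEANS_PP_CENTERS)[1].ravel()
    for i in(0,1):
        P=Y[k==i]; v=cv2.fitLine(np.float32(P),cv2.DIST_HUBER,0,1e-4,1e-4).ravel(); s=(P-P.mean(0))@v[:2]
        print("yel",len(P),P.mean(0).round(4),"ang",np.degrees(np.arctan2(v[1],v[0])).round(2),"mid",(P.mean(0)+v[:2]*(s.max()+s.min())/2).round(4),np.ptp(s).round(4))
    num,lab,st,_=cv2.connectedComponentsWithStats(cv2.morphologyEx((o&roi).astype(np.uint8),cv2.MORPH_CLOSE,np.ones((5,5))))
    j=1+st[1:,4].argmax(); O=px2plane(c,pts(lab==j),.030)[:,:2]
    v=cv2.fitLine(np.float32(O),cv2.DIST_HUBER,0,1e-4,1e-4).ravel(); s=(O-O.mean(0))@v[:2]
    print("strut",len(O),O.mean(0).round(4),"ang",np.degrees(np.arctan2(v[1],v[0])).round(2),"ends",(O.mean(0)+v[:2]*s.max()).round(4),(O.mean(0)+v[:2]*s.min()).round(4), cv2.minAreaRect(np.float32(O*1000)))
    return c,im,d
if __name__=="__main__":
    a=run("top",(235,165,385,250)); b=run("scene",(235,140,370,290))
    w=np.hstack([cv2.resize(a[1][165:250,235:385],None,fx=4,fy=4)])
    cv2.imwrite("pics/c1.png",w)
E
python3 m.py
```

```text
top tag 199 [ 0.5432 -0.1488] ((543.6343383789062, -148.93136596679688), (55.84993362426758, 33.28455352783203), 5.20004415512085)
yel 58 [0.527  0.1147] ang 4.94 mid [0.5176 0.1139] 0.1845
yel 24 [ 0.5656 -0.0872] ang 4.6 mid [ 0.5718 -0.0867] 0.1118
strut 71 [ 0.5363 -0.0694] ang -75.99 ends [ 0.5412 -0.0888] [ 0.5284 -0.0376] ((537.8634643554688, -62.793704986572266), (18.98697280883789, 50.429481506347656), 0.681898832321167)
scene tag 315 [ 0.5423 -0.1487] ((542.0751342773438, -148.53997802734375), (60.074745178222656, 35.913124084472656), 5.56969690322876)
yel 104 [0.521  0.1168] ang 4.99 mid [0.5183 0.1166] 0.1867
yel 130 [ 0.5381 -0.0885] ang 5.1 mid [ 0.5361 -0.0887] 0.1871
strut 481 [0.5319 0.0225] ang -85.92 ends [ 0.5384 -0.0682] [0.5249 0.1205] ((531.60888671875, 26.116043090820312), (24.65005874633789, 189.41061401367188), 4.939505577087402)
```

View pics/c1.png

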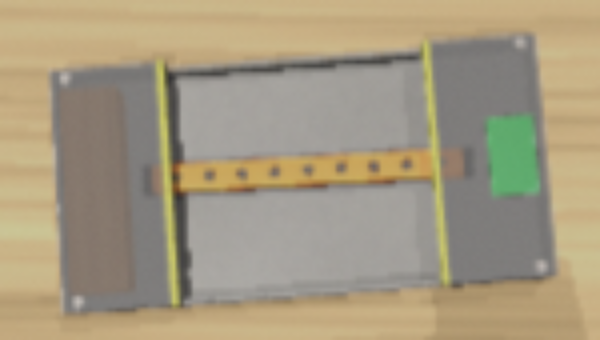

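move_arm --deltas '[0, 0, 0.1, 30, 45, 0, 100, 0, 0, 0.22, 60, 90, 0, 100, 0, 0, 0.34, 90, 135, 0, 100, 0, 0, 0.46, 120, 180, 0, 100, 0, 0, 0.58, 150, 225, 0, 100]'

```text
time: 0.82
ee_pos: [0.3424, -0.2622, 0.2488]
tool_rot: [0.0, 0.888, 0.461, 0.0]
ft_force: [0.8, 0.4, 1.0]
opening: 1.002
```

move_arm --deltas '[0, 0, 0.14, 38, 55, 0, 80, 0, 0, 0.28, 76, 110, 0, 60, 0, 0, 0.42, 114, 165, 0, 55, 0, 0, 0.56, 152, 220, 0, 55, 0, 0, 0.7, 186, 277, 0, 55]'

```text
time: 1.45
ee_pos: [0.5175, -0.003, 0.2487]
tool_rot: [0.0, 0.675, 0.737, 0.0]
ft_force: [0.3, -1.0, -0.0]
opening: 0.56
```

move_arm --deltas '[0, 0, 0, 0, 0, 0, 55, 0, 0, 0, 0, 0, 0, 55, 0, 0, 0, 0, 0, 0, 55, 0, 0, 0, 0, 0, 0, 55, 0, 0, 0, 0, 0, 0, 55]'

```text
time: 2.08
ee_pos: [0.5164, -0.0057, 0.2489]
tool_rot: [0.0, 0.678, 0.735, 0.0]
ft_force: [-0.2, 0.2, 0.7]
opening: 0.548
```

```bash
python3 - <<'E'
from h import *
from scipy.spatial.transform import Rotation as R
o=r.observe(); q=o['tool_rot']; M=R.from_quat(q[[1,2,3,0]]).as_matrix()
print(o['time'],o['ee_pos'],o['joint_positions'].round(3),M.round(4).tolist(),np.degrees(np.arctan2(M[1,1],M[0,1])))
c,im,d=cam("wrist"); cv2.imwrite("pics/w1.png",im); print(c)
hs=cv2.cvtColor(im,cv2.COLOR_BGR2HSV); m=cv2.inRange(hs,(8,140,80),(21,255,255)); print(hs[200,::80])
n,l,s,_=cv2.connectedComponentsWithStats(m); j=1+s[1:,4].argmax(); y,x=np.nonzero(l==j); P=px2plane(c,np.c_[x,y],.03)[:,:2]; print(cv2.minAreaRect(np.float32(P*1000)),P.mean(0))
E
```

```text
2.075 [ 0.51641963 -0.00566301  0.24892433] [-0.159  0.326  1.547 -0.     1.268 -0.241] [[-0.0813, 0.9967, 0.0004], [0.9967, 0.0813, -0.0001], [-0.0001, 0.0003, -1.0]] 4.665030065280221
{'vertical_fov': 61.03042191432945, 'cx': 322.76718995332897, 'cy': 204.88668045905038, 'k1': -0.06003744747021223, 'rvec': array([-2.84603454, -0.11535671, -0.01713963]), 'tvec': array([-0.51541886, -0.08289178,  0.37725912])}
[[ 19 107 209]
 [ 18 106 193]
 [ 18 102  95]
 [ 18  96  93]
 [  0   0  68]
 [ 20   6 129]
 [ 18 106 210]
 [ 14 114  65]]
((535.6676635742188, 5.759681701660156), (22.00023651123047, 220.341796875), 3.950166940689087) [0.53506477 0.01405326]
```

View pics/w1.png

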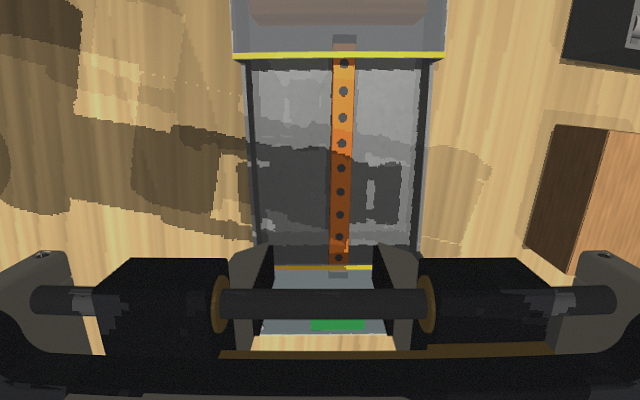

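The wrist view shows the strut from its +y end at about (345,37) to its −y end at about (338,277), with the yellow edges at rows 56 and 268.

```bash
python3 - <<'E'
from h import *
c=r.get_calibration("wrist"); im=cv2.imread("pics/w1.png")
print("strut top ends",px2plane(c,[[345,37],[338,277]],.03).round(4))
hs=cv2.cvtColor(im,cv2.COLOR_BGR2HSV)
y=cv2.inRange(hs,(24,120,110),(34,255,255)); 
for a,b in((45,70),(258,275)):
    m=np.zeros_like(y); m[a:b,225:450]=y[a:b,225:450]; v,u=np.nonzero(m); P=px2plane(c,np.c_[u,v],.065)[:,:2]
    l=cv2.fitLine(np.float32(P),cv2.DIST_HUBER,0,1e-4,1e-4).ravel(); k=P[:,0].argsort()
    print("edge",len(P),P[k[0]],P[k[-1]],np.degrees(np.arctan2(l[1],l[0])), "y at x=.527:",l[3]+(.527-l[2])*l[1]/l[0])
o=cv2.inRange(hs,(5,120,60),(21,255,255)); o[:62]=0;o[264:]=0;o[:,:315]=0;o[:,365:]=0
v,u=np.nonzero(o); P=px2plane(c,np.c_[u,v],.03)[:,:2]; 
for lo in np.arange(-.09,.11,.04):
    s=P[(P[:,1]>lo)&(P[:,1]<lo+.04)]; 
    if len(s): print(lo,s.mean(0).round(4))
g=cv2.inRange(im[25:285,330:355],0,0)
for u,vs in((345,range(30,48)),(338,range(266,284))): print([int(im[v,u].sum()) for v in vs])
E
```

```text
strut top ends [[ 0.5277  0.1349  0.03  ]
 [ 0.545  -0.1219  0.03  ]]
edge 1294 [0.42810668 0.10801601] [0.61606114 0.12046822] 5.065761 y at x=.527: 0.11449646
edge 132 [ 0.54671929 -0.08950692] [ 0.57532687 -0.09074743] 3.9825294 y at x=.527: -0.09186495
-0.09 [ 0.5408 -0.0697]
-0.049999999999999996 [ 0.5379 -0.0294]
-0.009999999999999995 [0.5352 0.0103]
0.03 [0.5326 0.0507]
0.07 [0.5299 0.0901]
[351, 347, 350, 358, 303, 282, 282, 287, 286, 287, 282, 282, 287, 317, 363, 354, 355, 353]
[279, 288, 290, 307, 334, 344, 287, 262, 277, 272, 275, 268, 317, 341, 342, 335, 343, 340]
```

move_arm --deltas '[0, 0, -0.013, 19, 13.5, -50, 55, 0, 0, -0.013, 19, 13.5, -100, 55, 0, 0, -0.013, 19, 13.5, -150, 55, 0, 0, -0.013, 19, 13.5, -190, 55, 0, 0, -0.013, 19, 13.5, -200, 55]'

```text
time: 2.75
ee_pos: [0.5341, 0.0086, 0.0466]
tool_rot: [-0.002, 0.682, 0.731, -0.001]
ft_force: [1.0, 0.4, 0.2]
opening: 0.548
```

move_arm --deltas '[0, 0, 0, 0, 0, -6, 55, 0, 0, 0, 0, 0, -12, 55, 0, 0, 0, 0, 0, -18, 55, 0, 0, 0, 0, 0, -18, 55, 0, 0, 0, 0, 0, -18, 55]'

```text
time: 3.38
ee_pos: [0.5358, 0.0086, 0.0311]
tool_rot: [0.0, 0.682, 0.731, 0.0]
ft_force: [-0.9, 0.2, -0.2]
opening: 0.55
```

```bash
python3 - <<'E'
from h import *
o=r.observe(); print(o['time'],o['ee_pos'],o['tool_rot'],o['ft_force'],o['joint_positions'].round(3))
c,im,d=cam("wrist"); a=im; c,im,d=cam("scene"); cv2.imwrite("pics/v2.png",np.hstack([cv2.resize(a,None,fx=.6,fy=.6),cv2.resize(im[120:300,200:400],(267,240))]))
E
```

```text
3.375 [0.5358074  0.00864243 0.03110582] [2.90190274e-04 6.81914322e-01 7.31431972e-01 2.09642839e-04] [-0.85695234  0.18336375 -0.19749438] [-0.127  0.631  1.738  0.     0.771 -0.197]
```

View pics/v2.png

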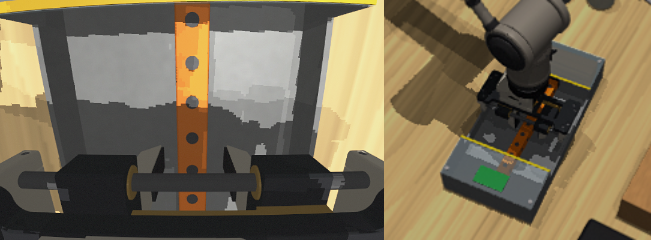

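The fingers straddle the strut and are centred on it. I'll close now.

move_arm --deltas '[0, 0, 0, 0, 0, 0, 35, 0, 0, 0, 0, 0, 0, 25, 0, 0, 0, 0, 0, 0, 0, 0, 0, 0, 0, 0, 0, 0, 0, 0, 0, 0, 0, 0, 0]' --squeeze 45

```text
time: 4.1
ee_pos: [0.5354, 0.0087, 0.0307]
tool_rot: [-0.0, 0.682, 0.731, -0.0]
ft_force: [-1.3, -0.1, 1.6]
opening: 0.238
```

move_arm --deltas '[0, 0, 0, 0, 0, 0.5, 0, 0, 0, 0, 0, 0, 1, 0, 0, 0, 0, 0, 0, 2, 0, 0, 0, 0, 0, 0, 2, 0, 0, 0, 0, 0, 0, 2, 0]'

```text
time: 4.72
ee_pos: [0.5356, 0.0087, 0.0327]
tool_rot: [0.0, 0.682, 0.731, 0.0]
ft_force: [0.0, 0.3, -2.6]
opening: 0.236
```

move_arm --deltas '[0, 0, 0.004, 0.5, -5, 0, 0, 0, 0, 0.008, 1, -12, 0, 0, 0, 0, 0.014, 2, -20, 0, 0, 0, 0, 0.02, 2.5, -28, 0, 0, 0, 0, 0.02, 3, -34, 0, 0]'

```text
time: 5.35
ee_pos: [0.5386, -0.0261, 0.0327]
tool_rot: [0.0, 0.675, 0.738, 0.0]
ft_force: [0.2, 0.2, -2.1]
opening: 0.234
```

move_arm --deltas '[0, 0, 0, 0, -3, 0, 0, 0, 0, 0, 0.5, -6, 0, 0, 0, 0, 0, 0.8, -9, 0, 0, 0, 0, 0, 0.8, -9, 0, 0, 0, 0, 0, 0.8, -9, 0, 0]'

```text
time: 5.98
ee_pos: [0.5394, -0.0342, 0.0327]
tool_rot: [-0.0, 0.675, 0.738, 0.0]
ft_force: [0.1, -0.2, -3.3]
opening: 0.233
```

```bash
python3 - <<'E'
from h import *
o=r.observe(); print(o['time'],o['ee_pos'],o['tool_rot'],o['ft_force'],o['torque'])
c,im,d=cam("wrist"); print(c);a=im; c,im,d=cam("top"); cv2.imwrite("pics/w3raw.png",a);cv2.imwrite("pics/v3.png",np.hstack([a[:,100:500],cv2.resize(im[165:250,235:385],(706,400))[:, :400]]))
E
```

```text
5.975 [ 0.53935164 -0.03423691  0.03273683] [-1.17311122e-05  6.74552842e-01  7.38226566e-01  1.98260199e-05] [ 0.06853343 -0.17428061 -3.30606836] [ 0.02712583 -0.0708542  -0.00414481]
{'vertical_fov': 61.03042191432945, 'cx': 322.76718995332897, 'cy': 204.88668045905038, 'k1': -0.06003744747021223, 'rvec': array([-2.8456829 , -0.12782244, -0.01851982]), 'tvec': array([-0.53524351, -0.05391771,  0.16035518])}
```

View pics/v3.png

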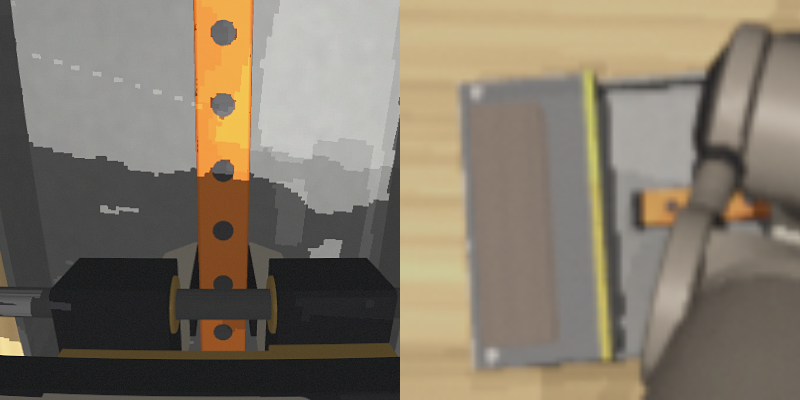

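The strut's far end is now about 18–20 mm clear of the far cover and no contact force shows. Next I tilt in small steps, shifting along so the end wall isn't touched.

move_arm --deltas '[0.028, 0.0025, 0, 0, 0.2, 3.65, 0, 0.056, 0.005, 0, 0, 0.3, 7.3, 0, 0.084, 0.0075, 0, 0, 0.3, 10.9, 0, 0.112, 0.01, 0, 0, 0.2, 14.4, 0, 0.14, 0.0125, 0, 0, 0, 17.9, 0]'

```text
time: 6.7
ee_pos: [0.5394, -0.0344, 0.0509]
tool_rot: [-0.052, 0.673, 0.736, 0.048]
ft_force: [0.5, 0.6, -3.8]
opening: 0.238
```

move_arm --deltas '[0.028, 0.0025, 0, 0, -0.3, 3.6, 0, 0.056, 0.005, 0, 0.1, -0.7, 7, 0, 0.084, 0.0075, 0, 0.1, -1.2, 10.5, 0, 0.112, 0.01, 0, 0.2, -1.8, 13.9, 0, 0.14, 0.0125, 0, 0.2, -2.5, 17.2, 0]'

```text
time: 7.32
ee_pos: [0.5396, -0.0369, 0.0681]
tool_rot: [-0.104, 0.668, 0.731, 0.095]
ft_force: [-0.3, 1.4, -2.5]
opening: 0.238
```

move_arm --deltas '[0, 0, 0, 0, 0, 0, 0, 0, 0, 0, 0, 0, 0, 0, 0, 0, 0, 0, 0, 0, 0, 0, 0, 0, 0, 0, 0, 0, 0, 0, 0, 0, 0, 0, 0]'

```text
time: 7.95
ee_pos: [0.5396, -0.0367, 0.0678]
tool_rot: [-0.103, 0.668, 0.731, 0.095]
ft_force: [-0.2, 1.2, -2.8]
opening: 0.234
```

```bash
python3 - <<'E'
from h import *
from scipy.spatial.transform import Rotation as R
o=r.observe(); print(o['time'],o['ee_pos'],o['tool_rot'],o['ft_force'],o['torque'])
M=R.from_quat(o['tool_rot'][[1,2,3,0]]).as_matrix(); print(M.round(3).tolist())
c,im,d=cam("wrist"); a=im; c,im,d=cam("scene"); cv2.imwrite("pics/v4.png",np.hstack([a[:,150:500],cv2.resize(im[130:300,220:410],(447,400))]))
E
```

```text
7.95 [ 0.5395804  -0.03671926  0.06782157] [-0.10330372  0.66785389  0.73099336  0.09459505] [-0.2466059   1.1762174  -2.83206818] [-0.32453091 -0.1150986   0.0016966 ]
[[-0.087, 0.996, -0.025], [0.957, 0.09, 0.276], [0.277, 0.0, -0.961]]
```

View pics/v4.png

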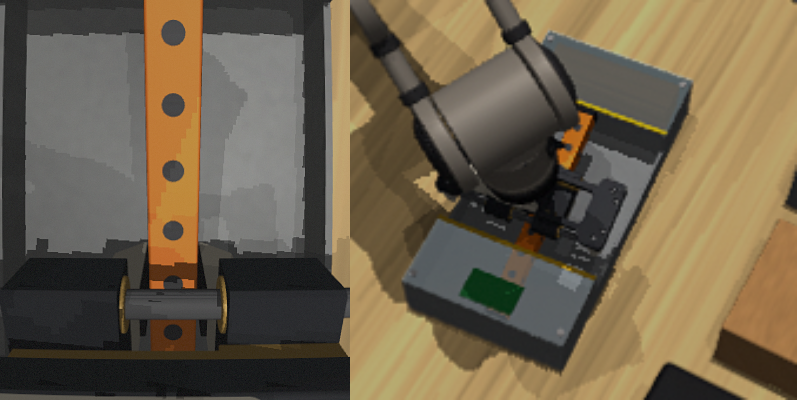

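There is no slip and the strut clears the cover edge. Now I draw it out along its own axis.

move_arm --deltas '[0, 0, 0, -0.7, 8, 2.3, 0, 0, 0, 0, -1.6, 18, 5.2, 0, 0, 0, 0, -2.5, 28, 8.1, 0, 0, 0, 0, -3.4, 38, 11, 0, 0, 0, 0, -4.3, 48, 13.9, 0]'

```text
time: 8.68
ee_pos: [0.5352, 0.012, 0.082]
tool_rot: [-0.103, 0.668, 0.731, 0.095]
ft_force: [-0.5, 0.5, -3.7]
opening: 0.234
```

move_arm --deltas '[0, 0, 0, -0.9, 10, 2.9, 0, 0, 0, 0, -1.8, 20, 5.8, 0, 0, 0, 0, -2.7, 30, 8.7, 0, 0, 0, 0, -3.6, 40, 11.6, 0, 0, 0, 0, -4.3, 48, 13.9, 0]'

```text
time: 9.3
ee_pos: [0.5309, 0.0598, 0.0958]
tool_rot: [-0.103, 0.668, 0.731, 0.095]
ft_force: [0.7, -0.9, -2.6]
opening: 0.237
```

```bash
python3 - <<'E'
from h import *
o=r.observe(); print(o['time'],o['ee_pos'],o['tool_rot'],o['ft_force'],o['torque'])
c,im,d=cam("scene"); cv2.imwrite("pics/v5.png",cv2.resize(im[110:300,210:410],(600,570)))
E
```

```text
9.3 [0.53091465 0.05981658 0.0958226 ] [-0.10329636  0.66786272  0.73098231  0.09462614] [ 0.70596341 -0.90404714 -2.55135115] [-0.28776877 -0.10901205  0.01138323]
```

View pics/v5.png

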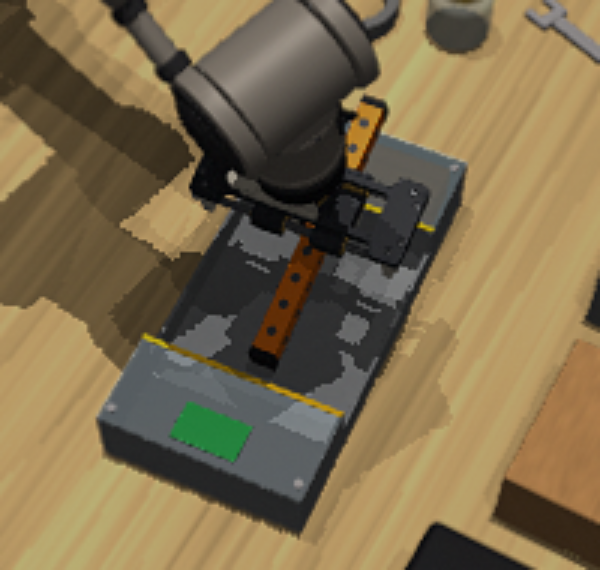

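The lower end is out, clear of the green-plate cover's edge. I raise it, then level and centre it.

move_arm --deltas '[0, 0, 0, 0, 0, 10, 0, 0, 0, 0, 0, 0, 25, 0, 0, 0, 0, 0, 0, 42, 0, 0, 0, 0, 0, 0, 58, 0, 0, 0, 0, 0, 0, 70, 0]'

```text
time: 9.98
ee_pos: [0.5313, 0.0589, 0.1671]
tool_rot: [-0.103, 0.668, 0.731, 0.095]
ft_force: [0.8, -0.7, -3.3]
opening: 0.236
```

move_arm --deltas '[-0.05, -0.0045, 0, -0.5, -8, 5, 0, -0.11, -0.01, 0, -1, -18, 10, 0, -0.17, -0.015, 0, -2, -28, 16, 0, -0.23, -0.0205, 0, -2.5, -38, 22, 0, -0.28, -0.025, 0, -3, -46, 26, 0]'

```text
time: 10.6
ee_pos: [0.5279, 0.0129, 0.1924]
tool_rot: [0.001, 0.675, 0.738, -0.0]
ft_force: [0.9, 0.1, -3.6]
opening: 0.237
```

move_arm --deltas '[0, 0, 0, 0, 0, 0, 0, 0, 0, 0, 0, 0, 0, 0, 0, 0, 0, 0, 0, 0, 0, 0, 0, 0, 0, 0, 0, 0, 0, 0, 0, 0, 0, 0, 0]'

```text
time: 11.22
ee_pos: [0.528, 0.0131, 0.1915]
tool_rot: [-0.0, 0.675, 0.738, 0.0]
ft_force: [-0.0, -0.1, -3.8]
opening: 0.238
```

```bash
python3 - <<'E'
from h import *
from scipy.spatial.transform import Rotation as R
o=r.observe(); print(o['time'],o['ee_pos'],o['ft_force'],o['torque'],o['qd'].round(3))
M=R.from_quat(o['tool_rot'][[1,2,3,0]]).as_matrix(); print(M.round(3).tolist())
c,a,dw=cam("wrist"); cw=c
hs=cv2.cvtColor(a,cv2.COLOR_BGR2HSV); m=cv2.inRange(hs,(5,120,60),(21,255,255)); m[:,:300]=0;m[:,380:]=0
f=K(c);Rc=cv2.Rodrigues(np.float64(c["rvec"]))[0]
v,u=np.nonzero(m>0); 
q=(np.c_[u,v]-[c["cx"],c["cy"]])/f; k=1/(1+c["k1"]*(q**2).sum(1,keepdims=True)); z=dw[v,u]
P=(np.c_[q*k,np.ones(len(q))]*z[:,None]-np.ravel(c["tvec"]))@Rc
ok=(z>0)&(abs(P[:,2]-.19)<.04)&(v<250); P=P[ok]; print(len(P),"slope",np.polyfit(P[:,1],P[:,2],1),"y",P[:,1].min(),P[:,1].max())
c,im,d=cam("scene"); cv2.imwrite("pics/v6.png",np.hstack([cv2.resize(a[:,200:450],(250,400)),cv2.resize(im[90:310,190:430],(436,400))]))
E
```

```text
11.225 [0.52797959 0.01309278 0.19154597] [-0.01974125 -0.07267449 -3.78882472] [-0.02195941 -0.14308962 -0.08595553] [-0.    -0.    -0.001  0.    -0.001  0.001]
[[-0.09, 0.996, -0.0], [0.996, 0.09, 0.0], [0.0, -0.0, -1.0]]
11001 slope [0.00035578 0.19099993] y 0.0278133211680899 0.12746251924040122
```

View pics/v6.png

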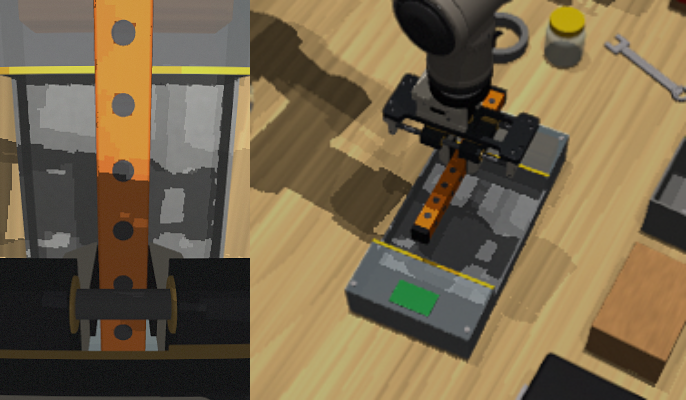

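```bash
python3 -c "
from cell import r
print(r.sign_off())"
```

```text
the job is handed in; nothing more can be done
None
```

The strut is out of the tray and held over its middle, and the job is handed in at about 11.3 s of the 40 s limit.

I gripped it at its middle and lifted it 2 mm off the floor. I slid it about 43 mm into the pocket under the green plate and tilted the free end up 16°. I then drew it out along its own axis, levelled it and centred it.

**Last checks:**
- **Level and height:** the depth image gives a lengthwise slope of 0.0004. The strut's top is at z = 0.191 m and its underside at about 0.165 m, 100 mm above the covers.
- **Position:** the gripper is at (0.528, 0.013), against a tray centre of about (0.528, 0.0125) from the images.
- **Held and still:** joint speeds are about zero. The only force on the wrist is about 3.8 N downwards, in line with the strut's weight. The opening stayed near 0.237 and no slip showed.
- **Forces:** the readings at the end of each move never showed more than a few newtons. During the tilt one sideways reading was about 1.2 N, close to the noise. A very light touch on the tray there cannot be ruled out.
- **Other objects:** I did not measure their positions again at the end. The arm passed well above them, and those visible in the last picture look undisturbed.

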